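# Hold the contact wand on a book's tag

### The arm

A 6-joint arm with a two-finger parallel gripper is mounted at the origin on the work surface. World frame = base frame: x ahead of the robot, y to its left, z up, the work surface at z = 0. Lengths are in m, angles in rad, forces in N, time in s.
With the tool pointing down it reaches from about 0.4 to 0.825 m from the base axis. Payload 7 kg.
Tool frame: the origin (TCP) lies on the centre line of the jaws, within the pads' length; the fingertips stand 22 mm ahead of it and the grasp point (between the pads) lies 3 mm ahead of it (arm.tcp_to_tips is the distance from the TCP to the fingertips, in m); z points along the fingers, y is the line along which they close (so a half turn about z gives the same grasp; the last joint's range is limited). The gripper opens to 88 mm and grips with 3 to 60 N. Pads are 19 mm wide; open, the fingers measure 130 mm over their backs; the gripper's body (78 mm by 193 mm) begins 47 mm behind the grasp point.
Start: joints at [1.489, 0.359, 0.012, 0, -1.224, -0.288], TCP at [0.244, 0.629, 0.217] pointing down, gripper open.
Joint ranges: [-3.07, 3.07], [-1.43, 2.12], [-1.02, 1.25], [-3.03, 1.67], [-3.05, -0], [-3.03, 3.03]. Speed limits (rad/s): [2.39, 2.39, 3.01, 3.14, 3.14, 3.14].

### API

Orientations are given as [roll, pitch, yaw] about the fixed x, y, z axes, in that order (R = Rz(yaw) Ry(pitch) Rx(roll)).
In Python, from station import arm gives the robot as it stands.
- The arm moves only by the tool jog_arm, never from a script. Its argument "targets" is a list of rows, each an object of numbers: "dx", "dy", "dz": the shift along the tool's x, y, z in mm; "rx", "ry", "rz": the turn, a rotation vector about the tool's x, y, z in rad; "gripper": the closure, from 0 (fully open) to 1 (shut). In form: [{"dx": .., "dy": .., "dz": .., "rx": .., "ry": .., "rz": .., "gripper": ..}, ...]. A call has exactly 8 rows; each row is the pose to reach, as a shift and turn from the pose commanded when the call began, along the tool's axes at that moment; what a row does not reach only later rows make up. A row lasts 1/12 s, in which the tool goes at most 41.7 mm and 7.16 degrees, less where a joint would pass 70% of its speed; a pose out of reach is approached as far as the arm can. A call with a gripper value outside its range is refused whole. The fingers move at their own pace and stop on an object; "force" is the grip in N (left out, the last holds). Time passes only in rows, so rows that repeat a pose let the fingers close, or fill a call up. It gives the time, the measured TCP pose, the force, the opening and the grip force at its end, in the units of the state.
- arm.get_state(): the state, without advancing time (a new reading comes with each control period).
- arm.grab_frame(name): name is "side" or "top"; returns a dict with "frame" (400x640x3 uint8, red, green, blue), "z_map" (400x640 float32, m along the optical axis (not along the pixel's ray), 0 where there is no reading), "fx", "fy", "cx", "cy" (pixels), "view" (4x4, takes a point from world to camera coordinates). Camera axes: x right, y down, z forward; pixel columns grow to the right and rows downward; lengths in m; the calibration is good to about 2 mm. A picture is of the moment at which its call begins.
- arm.job_done(): hands the job in; it is judged then, once.
The state is a dict: "t": time; "q": joint angles; "qd": joint speeds; "joint_efforts": joint torques, N m; "eef_pos": TCP position; "ee_rot": TCP orientation; "force": force on the tool from outside, world axes, zero at the start; "moment": the same for the moment, N m; "width": finger opening in m; "gripper_force": force on a finger pad.
Only numpy, scipy, OpenCV 4.12 (cv2) and the standard library are available. Lean on these libraries where they do the work, as an engineer would, in place of code of your own. Each camera call takes 0.05 s, during which the arm holds its last target. There are 200 camera calls.

### The job

Log in the paperback on the sloping book rest: draw the contact wand out of its charging stand, gripping its case gently, and press its spring nose lightly on the round steel tag in the middle of the book's cover, with the wand square to the cover, so that the nose is pushed about half-way in. Do not press hard on the book or shift the rest, leave the tape dispenser, the tape core and the knife where they are, and finish while still holding the wand there, steady, nose on the tag.

Things in the scene. Friction and masses are not known exactly. Their poses are not given: they have to be found in the camera images.
- wand_grip (a point): Centre of the contact wand's handle, a black square bar 24 x 24 x 80 mm at the wand's top (40 mm above and below this point; flat sides across its x and y; z from nose to top). The wand is 165 mm long, about 145 g, and stands nose down in the stand; this point starts 140 mm above the table. Grip it with 40 N or less: the plastic case cracks above 95 N (both fingers summed).
- wand_tip (a point): Rounded end (10 mm diameter) of the wand's steel spring nose, on the wand's axis, 125 mm below wand_grip when not pressed; same axes. Between nose (15 mm long) and handle is a grey round barrel, 20 mm across, 70 mm long.
- wand_nose (a joint): How far the spring nose is pushed into the barrel, m: 0 free, 0.010 fully in. The spring needs 1 N to start and then 0.5 N per mm (about 3.5 N half-way, 6 N fully in; beyond that it is rigid).
- stand: Fixed grey charging stand, a block 70 x 70 mm and 100 mm tall on a foot 110 x 110 x 12 mm, with one upright 24 mm through hole in the middle of its top for the wand's barrel. The nose hangs 15 mm above the table. Origin at the centre of its underside.
- rest: Fixed dark steel book rest: foot plate 200 x 190 x 12 mm with two cheeks 42 mm high at its near edge. Origin at the centre of its underside; its x points to the raised side, away from the robot at yaw 0.
- rest_panel (a joint): Slope of the rest's panel, rad: 0 level, larger with the far edge raised. A stiff hinge: it stays as it starts (0.20 to 0.45) under light pushes. The axis is parallel to the rest's y, at x = -0.095 of the rest, 32 mm above the table. The panel (215 x 180 x 8 mm) carries a fixed paperback 192 x 132 x 18 mm.
- tag (a point): Centre of the exposed face of the round steel tag, 26 mm across and 2 mm proud of the book's cover; 105 mm up the slope from the hinge and 28 mm above the panel's underside. Its z points out of the cover (square to it), its x up the slope.
- tape_dispenser: Black tape dispenser 150 x 60 x 85 mm, a bystander. Origin at the centre of its underside.
- tape_roll: Cardboard tape core, 90 mm across, 48 mm tall, standing flat, a bystander. Origin at the centre of its underside.
- box_knife: Box knife, closed, 178 mm long, 26 mm wide, 18 mm high, lying flat, a bystander. Origin at the middle of its handle's underside.
There are look-alikes about, which are no part of the job. Of the things that look like the part that bears wand_grip, the middle-sized one is meant.

How it is judged:
On the way:
1. the wand is drawn clear of the stand by the fingers (z of wand_tip in the frame of stand above 0.105 m and contact force between the fingers and wand above 2 N), for 0.1 s.
At the end, for the whole second after the job is handed in: The fingers hold the wand, steady, with the end of its nose on the round tag (within 10 mm of its centre), the wand within 8 degrees of square to the cover, the nose pushed in by 1.5 to 9 mm and pressing on the tag with 1 to 7 N (distance between wand_tip and tag below 0.01 m and angle between the z axis of wand_grip and the z axis of tag, either way round below 0.14 rad and value of joint wand_nose between 0.0015 and 0.009 m and contact force between wand and rest between 1 and 7 N and contact force between the fingers and wand above 2 N and linear speed of wand below 0.02 m/s); the arm keeps its last pose, push and grip.
It fails at once if the wand's case is squeezed with more than 95 N (both fingers summed) (contact force between the fingers and wand above 95 N).
It fails at once if the book or its rest is pressed with more than 15 N (contact force between anything else and rest above 15 N).
It fails at once if the book rest is shifted (tag moved more than 8 mm) (distance of tag from where it was at the start of the episode above 0.008 m).
It fails at once if a bystander is moved by more than 25 mm (distance of any of tape_dispenser, tape_roll, box_knife from where it was at the start of the episode above 0.025 m).
It also fails if it takes over 42 s, if anything falls off the work surface, if the arm or the gripper's body presses on something with over 40 N, if the wrist force passes 120 N, or if a joint passes its speed limit or range.

## Working session

There is one attempt and no reset: what is moved stays moved. The work goes in short steps, Python scripts to look and compute and a tool call to move; the robot and the scene stay as the last step left them, time stands still between calls to the robot, and variables do not carry over. Pictures are saved under pics/ and viewed, at most 10 in all, crops included, and the job is handed in when it is done.

Besides the shell and the picture viewer there is one more tool, called after "Call:" as a command line: name --argument value ..., lists and objects as JSON in quotes. jog_arm: Moves the arm, as the interface text tells. Its arguments: {"type":"object","properties":{"targets":{"type":"array","items":{"type":"object","properties":{"dx":{"type":"number"},"dy":{"type":"number"},"dz":{"type":"number"},"rx":{"type":"number"},"ry":{"type":"number"},"rz":{"type":"number"},"gripper":{"type":"number"}}}},"force":{"type":"number"}},"required":["targets"]}

```bash
mkdir -p pics
python3 - <<'E'
from station import arm
import cv2,numpy as np
for n in("side","top"):
    d=arm.grab_frame(n); cv2.imwrite(f"pics/{n}0.png",d["frame"][:,:,::-1]); np.savez(f"{n}0.npz",**d)
    print(n,d["fx"],d["fy"],d["cx"],d["cy"],np.round(d["view"],3).tolist(),(d["z_map"]>0).mean())
s=arm.get_state();print(s)
E
```

```text
side 404.8570860435087 404.8570860435087 319.8233733172159 199.10111453446075 [[0.973, -0.23, 0.009, -0.57], [-0.163, -0.718, -0.677, 0.187], [0.162, 0.657, -0.736, 1.146], [0.0, 0.0, 0.0, 1.0]] 0.9959375
top 378.905680441142 378.905680441142 324.86145987242156 196.01528151994623 [[0.017, -1.0, 0.01, 0.001], [-0.995, -0.018, -0.096, 0.573], [0.096, -0.008, -0.995, 1.093], [0.0, 0.0, 0.0, 1.0]] 0.9959765625
{'t': 0.1, 'q': array([ 1.48908381e+00,  3.59324256e-01,  1.11726580e-02, -3.01606290e-04,
       -1.22409464e+00, -2.88099228e-01]), 'qd': array([ 0.00060386, -0.00157294,  0.00322117,  0.00221802, -0.00069022,
        0.00084738]), 'joint_efforts': array([-1.46951788e-03, -5.84164882e+01,  2.93749970e+01,  7.01539859e+00,
        1.01619749e-02, -4.20759534e-05]), 'eef_pos': array([0.24383923, 0.62894759, 0.21572147]), 'ee_rot': array([ 3.14012193e+00, -1.40142318e-04, -3.69914332e-01]), 'force': array([-0.02162041, -0.83878015,  0.35894729]), 'moment': array([ 0.00872699, -0.05585189,  0.02324414]), 'gripper_force': 0.0, 'width': 0.0875958291769993}
```

View pics/side0.png

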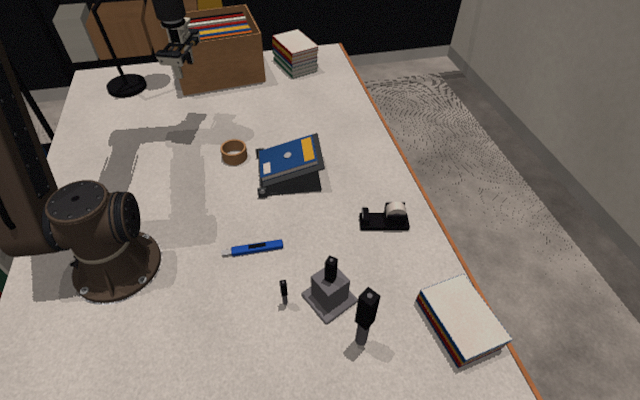

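View pics/top0.png

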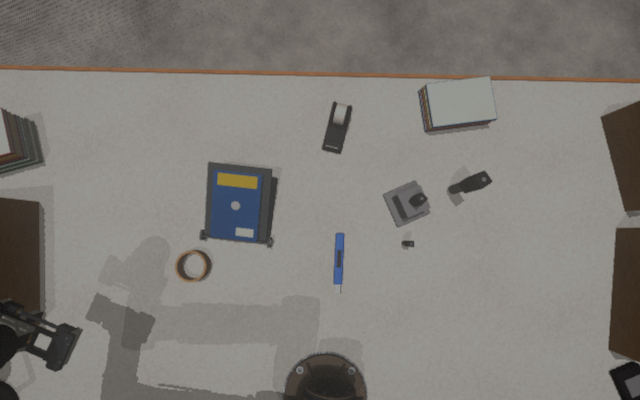

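Three black-handled wands: a small one at side (284,292), one in the stand at (331,270), and a large one at (366,310). The one in the stand is middle-sized and stands in the charging stand, so it should be the one meant. I'll check it in a crop and measure it.

```bash
cat > h.py <<'E'
import numpy as np,cv2
def cloud(d):
    v,u=np.mgrid[0:400,0:640]; z=d["z_map"]
    c=np.stack([(u-d["cx"])/d["fx"]*z,(v-d["cy"])/d["fy"]*z,z],-1)
    V=d["view"]; return (c-V[:3,3])@V[:3,:3]
def rect(p):
    (c,s,a)=cv2.minAreaRect((p*1000).astype(np.float32)); return np.round(c,1),np.round(s,1),round(a,1)
E
python3 - <<'E'
from h import *
for n in("side","top"):
    d=dict(np.load(n+"0.npz")); P=cloud(d); f=d["frame"].astype(int); ok=d["z_map"]>0
    box={"side":(slice(250,350),slice(270,390)),"top":(slice(170,250),slice(370,500))}[n]
    p=P[box];g=f[box].mean(-1);o=ok[box]
    print(n,"table z",np.median(p[...,2][(g>100)&o]))
    for nm,lo,hi in(("top.18",.172,.19),("stand.1",.095,.105),("handle",.11,.17),("foot",.009,.015),("hi",.19,.3)):
        m=o&(p[...,2]>lo)&(p[...,2]<hi); k,lab,st,_=cv2.connectedComponentsWithStats(m.astype(np.uint8))
        for i in range(1,k):
            if st[i,4]>12: q=p[lab==i]; print(nm,st[i,:5]+np.array([box[1].start,box[0].start,0,0,0]),np.round(q.mean(0),4),*rect(q[:,:2]))
    # tag & book
    hsv=cv2.cvtColor(d["frame"],cv2.COLOR_RGB2HSV)
    m=(hsv[...,0]>100)&(hsv[...,0]<125)&(hsv[...,1]>120)&ok&(P[...,2]>.03)&(P[...,2]<.2)
    k,lab,st,ce=cv2.connectedComponentsWithStats(m.astype(np.uint8)); i=1+np.argmax(st[1:,4]); print("book",st[i])
    q=P[lab==i]; 
    for _ in range(3):
        c=q.mean(0); nv=np.linalg.svd(q-c)[2][2]; nv*=np.sign(nv[2]); r=(q-c)@nv; q=q[abs(r)<max(.003,2*np.median(abs(r)))]
    print("normal",nv,"tilt",np.arccos(nv[2]),"yaw of -n",np.arctan2(-nv[1],-nv[0]),"off",c@nv,np.std(r),"axis",)
    x,y,w,h,_=st[i]; u0,v0={"side":(287,155),"top":(235,206)}[n]
    hm=(hsv[...,1]<90)&ok; sub=np.zeros_like(hm);sub[v0-9:v0+9,u0-11:u0+11]=1
    k,lab,st,ce=cv2.connectedComponentsWithStats((hm&sub).astype(np.uint8)); i=lab[v0,u0]
    print("tag",st[i],ce[i]); q=P[lab==i]; print(np.median(q,0), "plane off mm",1000*((np.median(q,0)-c)@nv))
    ray=np.array([(ce[i][0]-d["cx"])/d["fx"],(ce[i][1]-d["cy"])/d["fy"],1]); V=d["view"];o=-V[:3,:3].T@V[:3,3]; rd=V[:3,:3].T@ray
    t=((c-o)@nv+.002)/(rd@nv); print("tag ray",o+t*rd)
d=dict(np.load("side0.npz")); cv2.imwrite("pics/crop.png",cv2.resize(d["frame"][240:360,260:400,::-1],None,fx=5,fy=5,interpolation=2))
E
```

```text
side table z -0.0019364489012618016
top.18 [325 256  13  12  99] [ 0.5545 -0.2361  0.1776] [ 554.6 -235.5] [25.7 23.8] 50.4
top.18 [356 308  22  12  84] [ 0.5923 -0.3824  0.1807] [ 596.6 -382.8] [23.5 45.4] 79.0
stand.1 [311 268  39  29 479] [ 0.5525 -0.2436  0.098 ] [ 554.3 -234.7] [71.4 71.1] 25.9
stand.1 [280 285   7   4  16] [ 0.4378 -0.2317  0.0995] [ 437.9 -232.2] [15.6  4. ] 8.7
stand.1 [357 325  12   7  22] [ 0.5919 -0.3797  0.0991] [ 594. -379.] [ 9.5 26. ] 61.4
handle [324 264  13  18 171] [ 0.5515 -0.2429  0.1402] [ 554.6 -242.5] [31.9 17.2] 0.9
handle [354 312  23  19 207] [ 0.5926 -0.3825  0.1451] [ 596.  -382.3] [22.9 45.3] 77.2
foot [301 288  56  36 403] [ 0.5444 -0.2607  0.0109] [ 553.6 -235. ] [107.6 109.6] 26.0
hi [357 287  23  29 443] [ 0.5958 -0.3768  0.2222] [ 598.4 -371.8] [35.6 34.8] 33.6
book [ 259  135   58   43 1069]
normal [-0.28486689  0.03318052  0.95799264] tilt 0.29087728828991344 yaw of -n -0.11595477362696902 off -0.06189116345360316 0.0013943318169281022 axis
tag [284 152   8   6  40] [287.325 154.55 ]
[0.53615944 0.26083463 0.08709332] plane off mm 
[... 352 characters left out ...]
] 24.2
handle [458 176  13  18 107] [ 0.595  -0.3568  0.1457] [ 601.4 -358.1] [21.4 44.7] 81.1
handle [409 194  12  13  69] [ 0.5531 -0.2249  0.1408] [ 554.9 -225. ] [31.5 15.6] 6.5
foot [383 181  47  47 469] [ 0.5521 -0.2185  0.0117] [ 555.9 -232.6] [109.3 109.4] 24.4
hi [467 171  25  20 302] [ 0.5982 -0.365   0.2249] [ 599.9 -369.6] [34.6 36. ] 32.7
book [ 213  185   47   53 1273]
normal [-0.28727132  0.02985633  0.95738382] tilt 0.2929926704779691 yaw of -n -0.1035589872920342 off -0.06268593288013963 0.0014396685596991898 axis
tag [231 201  10  10  79] [235.25316456 205.24050633]
[0.53746902 0.26037211 0.08977389] plane off mm 2.0083237945542147
tag ray [0.53691829 0.25991436 0.08961422]
```

View pics/crop.png

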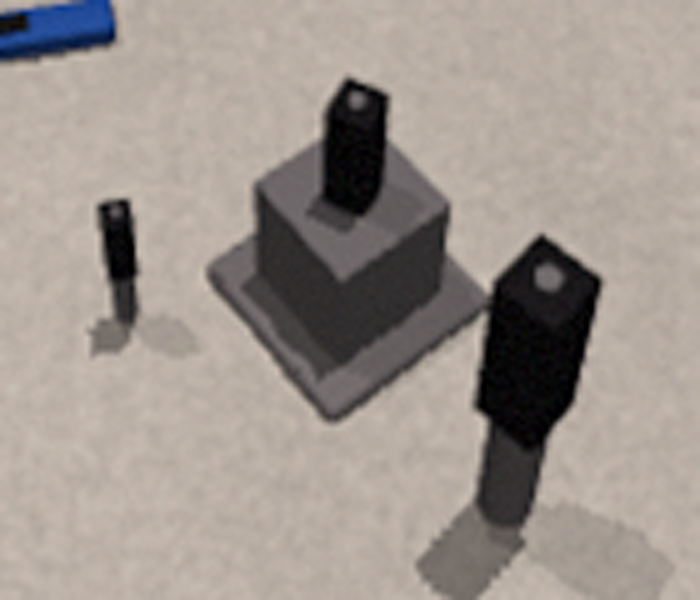

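The crop shows the middle-sized wand (24 mm square top, at crop (357,100)) in the stand. The small wand is at (117,215) and the large one at (548,280). All the measurements agree with the sizes given: top face 24 mm at z = 0.18, stand 70 mm, and tag height 0.0885 against a computed 0.089. The wand is at (0.555,-0.2345) with its faces at 50°/-40°.

```bash
cat >> h.py <<'E'
from scipy.spatial.transform import Rotation as R
def go(s,p,rot):
    A=R.from_euler("xyz",s["ee_rot"]); d=A.inv().apply(np.array(p)-s["eef_pos"])*1000
    print("d mm",np.round(d,1),"rv",np.round((A.inv()*rot).as_rotvec(),4))
down=lambda yaw:R.from_euler("xyz",[np.pi,0,yaw])
n=np.array([-.286,.0315,.9577]); n/=np.linalg.norm(n); tag=np.array([.5364,.2604,.0885])
def press(yaw):
    a=R.align_vectors([-n],[[0,0,-1]])[0]; return a*down(yaw)
E
python3 -c "
from h import *;from station import arm
go(arm.get_state(),[.555,-.2345,.26],down(-.698))"
```

```text
d mm [602.3 692.6 -43.2] rv [ 0.0014 -0.0004  0.3281]
```

Call:
jog_arm --targets '[{"dx": 10, "dy": 12, "dz": -15, "gripper": 0}, {"dx": 30, "dy": 35, "dz": -43, "gripper": 0}, {"dx": 55, "dy": 64, "dz": -43, "gripper": 0}, {"dx": 82, "dy": 94, "dz": -43, "gripper": 0}, {"dx": 109, "dy": 125, "dz": -43, "gripper": 0}, {"dx": 136, "dy": 156, "dz": -43, "gripper": 0}, {"dx": 163, "dy": 187, "dz": -43, "gripper": 0}, {"dx": 190, "dy": 218, "dz": -43, "gripper": 0}]'

```text
invalid input at $.targets[0]: expected keys dx, dy, dz, rx, ry, rz, gripper
```

Call:
jog_arm --targets '[{"dx": 27, "dy": 31}, {"dx": 54, "dy": 62}, {"dx": 81, "dy": 93}, {"dx": 108, "dy": 124}, {"dx": 135, "dy": 155}, {"dx": 162, "dy": 186}, {"dx": 189, "dy": 217}, {"dx": 216, "dy": 248}]'

```text
invalid input at $.targets[0]: expected keys dx, dy, dz, rx, ry, rz, gripper
```

```bash
python3 -c "
from h import *;from station import arm
s=arm.get_state();print(s['t'],s['eef_pos'],s['ee_rot']);go(s,[.555,-.2345,.26],down(-.698))"
```

```text
0.1 [0.24383923 0.62894759 0.21572147] [ 3.14012193e+00 -1.40142318e-04 -3.69914332e-01]
d mm [602.3 692.6 -43.2] rv [ 0.0014 -0.0004  0.3281]
```

Call:
jog_arm --targets '[{"dx": 10, "dy": 12, "dz": -15, "rx": 0, "ry": 0, "rz": 0, "gripper": 0}, {"dx": 30, "dy": 35, "dz": -30, "rx": 0, "ry": 0, "rz": 0, "gripper": 0}, {"dx": 55, "dy": 64, "dz": -43, "rx": 0, "ry": 0, "rz": 0, "gripper": 0}, {"dx": 82, "dy": 94, "dz": -43, "rx": 0, "ry": 0, "rz": 0, "gripper": 0}, {"dx": 109, "dy": 125, "dz": -43, "rx": 0, "ry": 0, "rz": 0, "gripper": 0}, {"dx": 136, "dy": 156, "dz": -43, "rx": 0, "ry": 0, "rz": 0, "gripper": 0}, {"dx": 163, "dy": 187, "dz": -43, "rx": 0, "ry": 0, "rz": 0, "gripper": 0}, {"dx": 190, "dy": 218, "dz": -43, "rx": 0, "ry": 0, "rz": 0, "gripper": 0}]'

```text
t: 0.77
eef_pos: [0.3424, 0.3553, 0.2594]
ee_rot: [3.141, 0.0, -0.369]
force: [0.2, -0.3, -0.3]
width: 0.0873
gripper_force: 0.0
```

Call:
jog_arm --targets '[{"dx": 27, "dy": 31, "dz": 0, "rx": 0, "ry": 0, "rz": 0, "gripper": 0}, {"dx": 54, "dy": 62, "dz": 0, "rx": 0, "ry": 0, "rz": 0, "gripper": 0}, {"dx": 81, "dy": 93, "dz": 0, "rx": 0, "ry": 0, "rz": 0, "gripper": 0}, {"dx": 108, "dy": 124, "dz": 0, "rx": 0, "ry": 0, "rz": 0, "gripper": 0}, {"dx": 135, "dy": 155, "dz": 0, "rx": 0, "ry": 0, "rz": 0, "gripper": 0}, {"dx": 162, "dy": 186, "dz": 0, "rx": 0, "ry": 0, "rz": 0, "gripper": 0}, {"dx": 189, "dy": 217, "dz": 0, "rx": 0, "ry": 0, "rz": 0, "gripper": 0}, {"dx": 210, "dy": 242, "dz": 0, "rx": 0, "ry": 0, "rz": 0, "gripper": 0}]'

```text
t: 1.43
eef_pos: [0.4507, 0.0533, 0.2596]
ee_rot: [-3.141, -0.0, -0.37]
force: [0.1, 0.9, 0.8]
width: 0.088
gripper_force: 0.0
```

```bash
python3 -c "
from h import *;from station import arm
s=arm.get_state();print(s['t'],s['eef_pos'],s['ee_rot']);go(s,[.555,-.2345,.26],down(-.698))"
```

```text
1.4333 [0.45073043 0.05331465 0.2596295 ] [-3.14147118e+00 -1.19026810e-04 -3.70101306e-01]
d mm [201.3 230.6  -0.4] rv [-1.000e-04 -1.000e-04  3.279e-01]
```

Call:
jog_arm --targets '[{"dx": 25, "dy": 29, "dz": 0, "rx": 0, "ry": 0, "rz": 0.05, "gripper": 0}, {"dx": 52, "dy": 60, "dz": 0, "rx": 0, "ry": 0, "rz": 0.1, "gripper": 0}, {"dx": 79, "dy": 91, "dz": 0, "rx": 0, "ry": 0, "rz": 0.16, "gripper": 0}, {"dx": 106, "dy": 122, "dz": 0, "rx": 0, "ry": 0, "rz": 0.22, "gripper": 0}, {"dx": 133, "dy": 153, "dz": 0, "rx": 0, "ry": 0, "rz": 0.28, "gripper": 0}, {"dx": 160, "dy": 184, "dz": 0, "rx": 0, "ry": 0, "rz": 0.328, "gripper": 0}, {"dx": 182, "dy": 210, "dz": 0, "rx": 0, "ry": 0, "rz": 0.328, "gripper": 0}, {"dx": 194, "dy": 223, "dz": 0, "rx": 0, "ry": 0, "rz": 0.328, "gripper": 0}]'

```text
t: 2.1
eef_pos: [0.5512, -0.2256, 0.2585]
ee_rot: [3.14, 0.001, -0.7]
force: [-0.4, 1.0, -0.7]
width: 0.0877
gripper_force: 0.0
```

```bash
python3 -c "
from h import *;from station import arm
d=arm.grab_frame('side');cv2.imwrite('pics/a.png',cv2.resize(d['frame'][170:340,210:430,::-1],None,fx=3,fy=3))
s=arm.get_state();print(s['t'],s['eef_pos'],s['ee_rot']);go(s,[.555,-.2345,.148],down(-.698))"
```

```text
2.15 [ 0.55178747 -0.22674145  0.25806976] [ 3.13950829e+00  1.25091364e-03 -7.00849082e-01]
d mm [  7.6   3.6 110.1] rv [ 0.0021  0.0013 -0.0028]
```

View pics/a.png

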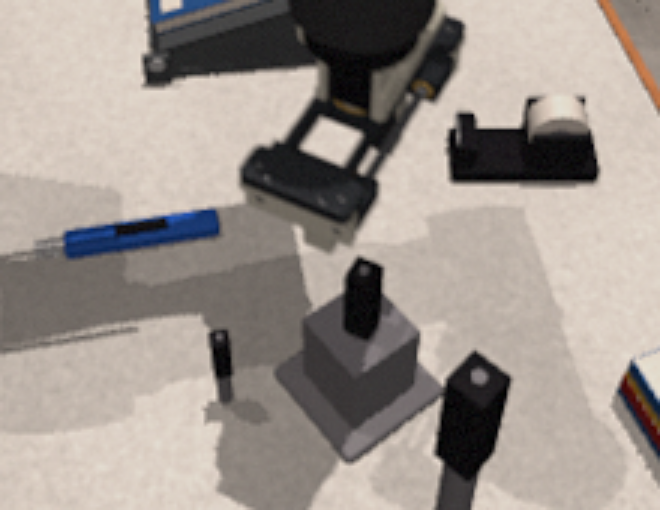

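The gripper is above the wand (crop (362,265)), with its opening along the wand's face direction and nothing in the way. Next I'll descend.

Call:
jog_arm --targets '[{"dx": 7, "dy": 3, "dz": 0, "rx": 0, "ry": 0, "rz": 0, "gripper": 0}, {"dx": 7, "dy": 3, "dz": 15, "rx": 0, "ry": 0, "rz": 0, "gripper": 0}, {"dx": 7, "dy": 3, "dz": 35, "rx": 0, "ry": 0, "rz": 0, "gripper": 0}, {"dx": 7, "dy": 3, "dz": 55, "rx": 0, "ry": 0, "rz": 0, "gripper": 0}, {"dx": 7, "dy": 3, "dz": 75, "rx": 0, "ry": 0, "rz": 0, "gripper": 0}, {"dx": 7, "dy": 3, "dz": 92, "rx": 0, "ry": 0, "rz": 0, "gripper": 0}, {"dx": 7, "dy": 3, "dz": 104, "rx": 0, "ry": 0, "rz": 0, "gripper": 0}, {"dx": 7, "dy": 3, "dz": 110, "rx": 0, "ry": 0, "rz": 0, "gripper": 0}]'

```text
t: 2.82
eef_pos: [0.5533, -0.2282, 0.1476]
ee_rot: [3.14, 0.003, -0.697]
force: [-1.5, -0.5, 0.1]
width: 0.0875
gripper_force: 0.0
```

```bash
python3 -c "
from h import *;from station import arm
arm.grab_frame('side')
s=arm.get_state();print(s['t'],s['eef_pos'],s['ee_rot'],s['force']);go(s,[.555,-.2345,.148],down(-.698))"
```

```text
2.8667 [ 0.55326238 -0.22818973  0.14733802] [ 3.14015980e+00  2.90702986e-03 -6.97258488e-01] [-0.98409716  0.22948306 -0.11197655]
d mm [ 5.4  3.7 -0.7] rv [0.0014 0.0029 0.0007]
```

Call:
jog_arm --force 20 --targets '[{"dx": 3, "dy": 2, "dz": -0.5, "rx": 0, "ry": 0, "rz": 0, "gripper": 0}, {"dx": 5.4, "dy": 3.7, "dz": -0.7, "rx": 0.0014, "ry": 0.0029, "rz": 0, "gripper": 0}, {"dx": 5.4, "dy": 3.7, "dz": -0.7, "rx": 0.0014, "ry": 0.0029, "rz": 0, "gripper": 0.2}, {"dx": 5.4, "dy": 3.7, "dz": -0.7, "rx": 0.0014, "ry": 0.0029, "rz": 0, "gripper": 0.4}, {"dx": 5.4, "dy": 3.7, "dz": -0.7, "rx": 0.0014, "ry": 0.0029, "rz": 0, "gripper": 0.55}, {"dx": 5.4, "dy": 3.7, "dz": -0.7, "rx": 0.0014, "ry": 0.0029, "rz": 0, "gripper": 0.6}, {"dx": 5.4, "dy": 3.7, "dz": -0.7, "rx": 0.0014, "ry": 0.0029, "rz": 0, "gripper": 0.65}, {"dx": 5.4, "dy": 3.7, "dz": -0.7, "rx": 0.0014, "ry": 0.0029, "rz": 0, "gripper": 0.68}]'

```text
t: 3.53
eef_pos: [0.5562, -0.2352, 0.1504]
ee_rot: [-3.14, -0.003, -0.698]
force: [-0.5, -0.3, -0.7]
width: 0.0532
gripper_force: 0.0
```

Call:
jog_arm --force 20 --targets '[{"dx": 0, "dy": 0, "dz": 0, "rx": 0, "ry": 0, "rz": 0, "gripper": 0.7}, {"dx": 0, "dy": 0, "dz": 0, "rx": 0, "ry": 0, "rz": 0, "gripper": 0.72}, {"dx": 0, "dy": 0, "dz": 0, "rx": 0, "ry": 0, "rz": 0, "gripper": 0.74}, {"dx": 0, "dy": 0, "dz": 0, "rx": 0, "ry": 0, "rz": 0, "gripper": 0.76}, {"dx": 0, "dy": 0, "dz": 0, "rx": 0, "ry": 0, "rz": 0, "gripper": 0.8}, {"dx": 0, "dy": 0, "dz": 0, "rx": 0, "ry": 0, "rz": 0, "gripper": 0.8}, {"dx": 0, "dy": 0, "dz": 0, "rx": 0, "ry": 0, "rz": 0, "gripper": 0.8}, {"dx": 0, "dy": 0, "dz": 0, "rx": 0, "ry": 0, "rz": 0, "gripper": 0.8}]'

```text
t: 4.2
eef_pos: [0.5561, -0.2352, 0.1502]
ee_rot: [-3.14, -0.003, -0.698]
force: [0.2, -0.8, -0.9]
width: 0.0241
gripper_force: 19.7
```

```bash
python3 -c "
from h import *;from station import arm
s=arm.get_state();print(s['t'],s['eef_pos'],s['ee_rot'],s['force'],s['moment'],s['width'],s['gripper_force'])"
```

```text
4.2 [ 0.55612057 -0.23522255  0.15021368] [-3.14023093e+00 -2.76508657e-03 -6.97806206e-01] [ 0.24154574 -0.79254335 -0.86574167] [0.17645617 0.0209035  0.042764  ] 0.02407634334427621 19.70050424337387
```

Call:
jog_arm --targets '[{"dx": 0, "dy": 0, "dz": -5, "rx": 0, "ry": 0, "rz": 0, "gripper": 0.8}, {"dx": 0, "dy": 0, "dz": -15, "rx": 0, "ry": 0, "rz": 0, "gripper": 0.8}, {"dx": 0, "dy": 0, "dz": -30, "rx": 0, "ry": 0, "rz": 0, "gripper": 0.8}, {"dx": 0, "dy": 0, "dz": -48, "rx": 0, "ry": 0, "rz": 0, "gripper": 0.8}, {"dx": 0, "dy": 0, "dz": -68, "rx": 0, "ry": 0, "rz": 0, "gripper": 0.8}, {"dx": 0, "dy": 0, "dz": -88, "rx": 0, "ry": 0, "rz": 0, "gripper": 0.8}, {"dx": 0, "dy": 0, "dz": -105, "rx": 0, "ry": 0, "rz": 0, "gripper": 0.8}, {"dx": 0, "dy": 0, "dz": -115, "rx": 0, "ry": 0, "rz": 0, "gripper": 0.8}]'

```text
t: 4.87
eef_pos: [0.5565, -0.2355, 0.2686]
ee_rot: [-3.139, -0.006, -0.698]
force: [0.9, -0.1, -2.2]
width: 0.0238
gripper_force: 19.7
```

Call:
jog_arm --targets '[{"dx": 0, "dy": 0, "dz": -5, "rx": 0, "ry": 0, "rz": 0, "gripper": 0.8}, {"dx": 0, "dy": 0, "dz": -10, "rx": 0, "ry": 0, "rz": 0, "gripper": 0.8}, {"dx": 0, "dy": 0, "dz": -15, "rx": 0, "ry": 0, "rz": 0, "gripper": 0.8}, {"dx": 0, "dy": 0, "dz": -20, "rx": 0, "ry": 0, "rz": 0, "gripper": 0.8}, {"dx": 0, "dy": 0, "dz": -25, "rx": 0, "ry": 0, "rz": 0, "gripper": 0.8}, {"dx": 0, "dy": 0, "dz": -28, "rx": 0, "ry": 0, "rz": 0, "gripper": 0.8}, {"dx": 0, "dy": 0, "dz": -30, "rx": 0, "ry": 0, "rz": 0, "gripper": 0.8}, {"dx": 0, "dy": 0, "dz": -30, "rx": 0, "ry": 0, "rz": 0, "gripper": 0.8}]'

```text
t: 5.53
eef_pos: [0.5559, -0.2352, 0.2956]
ee_rot: [-3.14, -0.003, -0.698]
force: [-0.0, 0.2, -0.9]
width: 0.024
gripper_force: 19.7
```

```bash
python3 -c "
from h import *;from station import arm
d=arm.grab_frame('side');cv2.imwrite('pics/b.png',cv2.resize(d['frame'][150:340,210:430,::-1],None,fx=3,fy=3))
s=arm.get_state();print(s['t'],s['eef_pos'],s['ee_rot'],s['force'],s['gripper_force'],s['width'])
go(s,tag+n*(.135+.05),press(-.698)); go(s,tag+n*(.135+.05),press(0))"
```

```text
5.5833 [ 0.55574212 -0.23511837  0.29519617] [-3.14013017e+00 -2.78271738e-03 -6.97852044e-01] [ 0.02004229 -0.61143556 -1.58704639] 19.696000814437866 0.023814358723504837
d mm [-377.6 -337.7   29. ] rv [1.605e-01 2.400e-01 2.000e-04]
d mm [-377.6 -337.7   29. ] rv [ 0.0701  0.2862 -0.6929]
```

View pics/b.png

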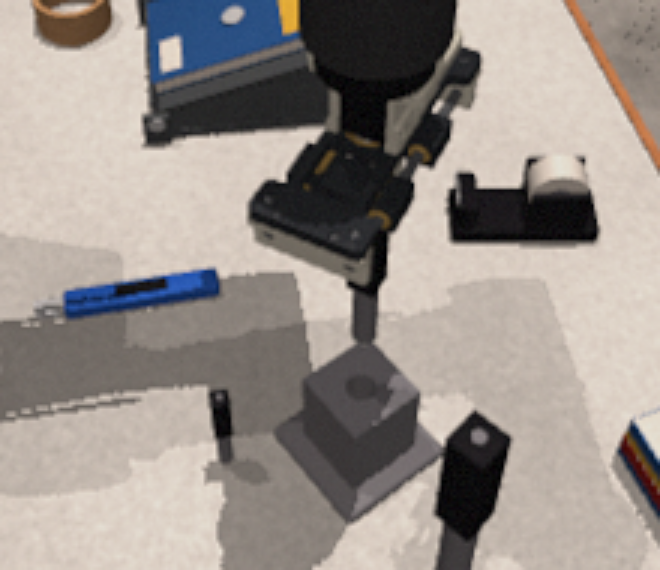

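The wand is out of the stand and hangs straight in the fingers: barrel at crop (363,315), empty hole at (362,387). Next I'll carry it over the tag.

Call:
jog_arm --targets '[{"dx": -6, "dy": -5, "dz": 0, "rx": 0, "ry": 0, "rz": 0, "gripper": 0.8}, {"dx": -20, "dy": -18, "dz": 0, "rx": 0, "ry": 0, "rz": 0, "gripper": 0.8}, {"dx": -42, "dy": -38, "dz": 0, "rx": 0, "ry": 0, "rz": 0, "gripper": 0.8}, {"dx": -66, "dy": -59, "dz": 0, "rx": 0, "ry": 0, "rz": 0, "gripper": 0.8}, {"dx": -90, "dy": -80, "dz": 0, "rx": 0, "ry": 0, "rz": 0, "gripper": 0.8}, {"dx": -114, "dy": -102, "dz": 0, "rx": 0, "ry": 0, "rz": 0, "gripper": 0.8}, {"dx": -138, "dy": -124, "dz": 0, "rx": 0, "ry": 0, "rz": 0, "gripper": 0.8}, {"dx": -162, "dy": -145, "dz": 0, "rx": 0, "ry": 0, "rz": 0, "gripper": 0.8}]'

```text
t: 6.25
eef_pos: [0.5239, -0.0181, 0.2948]
ee_rot: [-3.14, -0.003, -0.698]
force: [1.1, 0.1, -1.3]
width: 0.0239
gripper_force: 19.7
```

Call:
jog_arm --targets '[{"dx": -24, "dy": -21, "dz": 0, "rx": 0.01, "ry": 0.02, "rz": 0, "gripper": 0.8}, {"dx": -48, "dy": -42, "dz": 0, "rx": 0.03, "ry": 0.045, "rz": 0, "gripper": 0.8}, {"dx": -72, "dy": -64, "dz": 0, "rx": 0.05, "ry": 0.075, "rz": 0, "gripper": 0.8}, {"dx": -96, "dy": -86, "dz": 0, "rx": 0.07, "ry": 0.11, "rz": 0, "gripper": 0.8}, {"dx": -120, "dy": -107, "dz": 0, "rx": 0.095, "ry": 0.145, "rz": 0, "gripper": 0.8}, {"dx": -144, "dy": -128, "dz": 0, "rx": 0.12, "ry": 0.18, "rz": 0, "gripper": 0.8}, {"dx": -166, "dy": -148, "dz": 0, "rx": 0.145, "ry": 0.215, "rz": 0, "gripper": 0.8}, {"dx": -186, "dy": -166, "dz": 0, "rx": 0.16, "ry": 0.24, "rz": 0, "gripper": 0.8}]'

```text
t: 6.92
eef_pos: [0.4875, 0.2285, 0.2948]
ee_rot: [-2.974, -0.243, -0.717]
force: [-0.1, -0.4, -1.5]
width: 0.0242
gripper_force: 19.7
```

```bash
python3 -c "
from h import *;from station import arm
arm.grab_frame('side')
s=arm.get_state();print(s['t'],s['eef_pos'],s['ee_rot'],s['force'],s['gripper_force'],s['width'])
go(s,tag+n*(.135+.02),press(-.698))"
```

```text
6.9667 [0.48750499 0.2316804  0.29449559] [-2.97304687 -0.2444325  -0.71573203] [-0.46894265  1.8077398  -0.56091119] 19.93937909603119 0.023997830516235105
d mm [-32.  -19.3  55.4] rv [-0.0039 -0.0023  0.0027]
```

Call:
jog_arm --targets '[{"dx": -8, "dy": -5, "dz": 0, "rx": 0, "ry": 0, "rz": 0, "gripper": 0.8}, {"dx": -18, "dy": -11, "dz": 5, "rx": 0, "ry": 0, "rz": 0, "gripper": 0.8}, {"dx": -28, "dy": -17, "dz": 14, "rx": -0.003, "ry": -0.002, "rz": 0, "gripper": 0.8}, {"dx": -31, "dy": -18.5, "dz": 25, "rx": -0.004, "ry": -0.002, "rz": 0.002, "gripper": 0.8}, {"dx": -31, "dy": -18.5, "dz": 36, "rx": -0.004, "ry": -0.002, "rz": 0.002, "gripper": 0.8}, {"dx": -31, "dy": -18.5, "dz": 46, "rx": -0.004, "ry": -0.002, "rz": 0.002, "gripper": 0.8}, {"dx": -31, "dy": -18.5, "dz": 52, "rx": -0.004, "ry": -0.002, "rz": 0.002, "gripper": 0.8}, {"dx": -31, "dy": -18.5, "dz": 55, "rx": -0.004, "ry": -0.002, "rz": 0.002, "gripper": 0.8}]'

```text
t: 7.63
eef_pos: [0.4935, 0.2582, 0.2359]
ee_rot: [-2.983, -0.24, -0.72]
force: [0.3, 0.9, -1.1]
width: 0.0239
gripper_force: 19.9
```

```bash
python3 -c "
from h import *;from station import arm
D={}
im=[]
for k in('side','top'):
    d=arm.grab_frame(k);D[k]=d
s=arm.get_state();print(s['t'],s['eef_pos'],s['ee_rot'],s['force'],s['gripper_force'],s['width'])
z=R.from_euler('xyz',s['ee_rot']).apply([0,0,1]);tip=s['eef_pos']+.135*z;print('tip',tip,'off-tag in plane mm',1000*((tip-tag)-n*((tip-tag)@n)),'gap',1000*(tip-tag)@n,'angle',np.arccos(-z@n))
for k,d in D.items():
    np.savez(k+'1.npz',**d)
    V=d['view']
    for nm,p in(('tip',tip),('tag',tag)):
        c=V[:3,:3]@p+V[:3,3]; u,v=d['fx']*c[0]/c[2]+d['cx'],d['fy']*c[1]/c[2]+d['cy'];print(k,nm,round(u,1),round(v,1))
    u0,v0=int(u)-40,int(v)-40
    im.append(cv2.resize(d['frame'][v0:v0+80,u0:u0+80,::-1],(400,400),interpolation=2)); print(u0,v0)
cv2.imwrite('pics/c.png',np.hstack(im))
go(s,tag+n*(.135+.006),press(-.698))"
```

```text
7.7333 [0.493545   0.25846838 0.23685717] [-2.98182689 -0.23965169 -0.72017293] [-0.1377814  -0.4208226  -0.67868078] 19.93300884962082 0.023979330232678654
tip [0.5314898  0.25374781 0.10738552] off-tag in plane mm [ 0.60441377 -7.25957331  0.4192742 ] gap 19.281647995552422 angle 0.0061742622081667675
side tip 286.1 151.6
side tag 287.5 154.5
247 114
top tip 236.0 206.8
top tag 235.2 205.5
195 165
d mm [-5.4 -4.4 13.3] rv [ 0.0059  0.0017 -0.0023]
```

View pics/c.png

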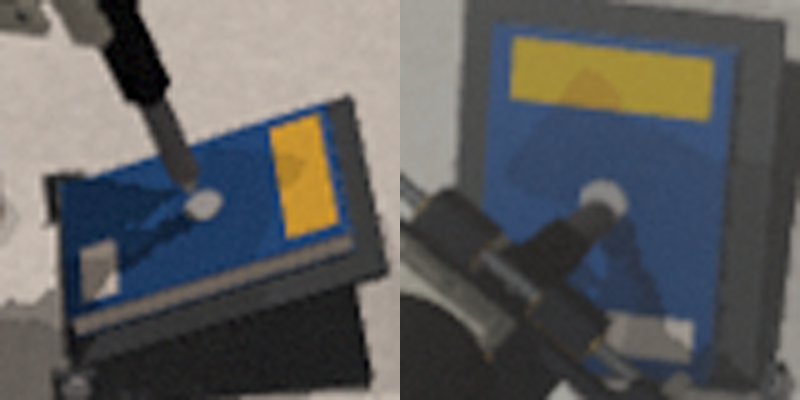

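The side view (left) shows the wand tip at about crop (192,188), which matches the predicted pixel. The tag is at (205,204). The wand needs a 7 mm sideways correction, then I'll approach.

Call:
jog_arm --targets '[{"dx": -2, "dy": -2, "dz": 0, "rx": 0.002, "ry": 0, "rz": 0, "gripper": 0.8}, {"dx": -4, "dy": -3.5, "dz": 0, "rx": 0.005, "ry": 0.002, "rz": 0, "gripper": 0.8}, {"dx": -5.4, "dy": -4.4, "dz": 2, "rx": 0.006, "ry": 0.002, "rz": 0, "gripper": 0.8}, {"dx": -5.4, "dy": -4.4, "dz": 5, "rx": 0.006, "ry": 0.002, "rz": 0, "gripper": 0.8}, {"dx": -5.4, "dy": -4.4, "dz": 8, "rx": 0.006, "ry": 0.002, "rz": 0, "gripper": 0.8}, {"dx": -5.4, "dy": -4.4, "dz": 11, "rx": 0.006, "ry": 0.002, "rz": 0, "gripper": 0.8}, {"dx": -5.4, "dy": -4.4, "dz": 13, "rx": 0.006, "ry": 0.002, "rz": 0, "gripper": 0.8}, {"dx": -5.4, "dy": -4.4, "dz": 13, "rx": 0.006, "ry": 0.002, "rz": 0, "gripper": 0.8}]'

```text
t: 8.4
eef_pos: [0.4957, 0.2651, 0.2238]
ee_rot: [-2.975, -0.242, -0.72]
force: [-0.2, 1.1, -0.6]
width: 0.0237
gripper_force: 19.9
```

```bash
cat > chk.py <<'E'
from h import *;from station import arm
F=[];Pz=[]
for i in range(4): arm.grab_frame('side');s=arm.get_state();F.append(s['force']);Pz.append(s['eef_pos'])
z=R.from_euler('xyz',s['ee_rot']).apply([0,0,1]);tip=np.mean(Pz,0)+.135*z
print(s['t'],'lat mm',1000*((tip-tag)-n*((tip-tag)@n)),'gap',1000*(tip-tag)@n,'ang',np.arccos(-z@n),'F',np.mean(F,0),'F.n',np.mean(F,0)@n,np.std(F,0),s['gripper_force'],s['width'])
go(s,tag+n*.130,press(-.698))
E
python3 chk.py
```

```text
8.6 lat mm [0.20130719 0.60900612 0.04008579] gap 6.88421819382273 ang 0.0016258012200794658 F [ 0.19373123 -0.0703378  -1.4331434 ] F.n -1.4301602623189575 [0.21066508 0.28512906 0.6338839 ] 19.932969510555267 0.024013445856413976
d mm [ 0.3  0.6 12.1] rv [-0.0016 -0.0001 -0.0017]
```

Call:
jog_arm --targets '[{"dx": 0.3, "dy": 0.5, "dz": 1, "rx": 0, "ry": 0, "rz": 0, "gripper": 0.8}, {"dx": 0.3, "dy": 0.5, "dz": 2.5, "rx": 0, "ry": 0, "rz": 0, "gripper": 0.8}, {"dx": 0.3, "dy": 0.5, "dz": 4, "rx": 0, "ry": 0, "rz": 0, "gripper": 0.8}, {"dx": 0.3, "dy": 0.5, "dz": 5.5, "rx": 0, "ry": 0, "rz": 0, "gripper": 0.8}, {"dx": 0.3, "dy": 0.5, "dz": 7, "rx": 0, "ry": 0, "rz": 0, "gripper": 0.8}, {"dx": 0.3, "dy": 0.5, "dz": 8.5, "rx": 0, "ry": 0, "rz": 0, "gripper": 0.8}, {"dx": 0.3, "dy": 0.5, "dz": 10, "rx": 0, "ry": 0, "rz": 0, "gripper": 0.8}, {"dx": 0.3, "dy": 0.5, "dz": 10, "rx": 0, "ry": 0, "rz": 0, "gripper": 0.8}]'

```text
t: 9.27
eef_pos: [0.4987, 0.2645, 0.2148]
ee_rot: [-2.974, -0.242, -0.72]
force: [-1.2, 0.4, 0.5]
width: 0.0243
gripper_force: 19.9
```

```bash
python3 chk.py
```

```text
9.4667 lat mm [0.21181136 0.20136905 0.05663039] gap -2.90473390143576 ang 0.001717109972429274 F [-1.29580494  0.00588144  1.22250352] F.n 1.5415944066520786 [0.56327696 0.37576373 0.41895356] 19.93286043405533 0.02395110140114784
d mm [-0.   0.   2.1] rv [-0.0017 -0.0001 -0.0017]
```

Call:
jog_arm --targets '[{"dx": 0, "dy": 0, "dz": 0.5, "rx": 0, "ry": 0, "rz": 0, "gripper": 0.8}, {"dx": 0, "dy": 0, "dz": 1, "rx": 0, "ry": 0, "rz": 0, "gripper": 0.8}, {"dx": 0, "dy": 0, "dz": 1.5, "rx": 0, "ry": 0, "rz": 0, "gripper": 0.8}, {"dx": 0, "dy": 0, "dz": 1.5, "rx": 0, "ry": 0, "rz": 0, "gripper": 0.8}, {"dx": 0, "dy": 0, "dz": 1.5, "rx": 0, "ry": 0, "rz": 0, "gripper": 0.8}, {"dx": 0, "dy": 0, "dz": 1.5, "rx": 0, "ry": 0, "rz": 0, "gripper": 0.8}, {"dx": 0, "dy": 0, "dz": 1.5, "rx": 0, "ry": 0, "rz": 0, "gripper": 0.8}, {"dx": 0, "dy": 0, "dz": 1.5, "rx": 0, "ry": 0, "rz": 0, "gripper": 0.8}]'

```text
t: 10.13
eef_pos: [0.4991, 0.2646, 0.2135]
ee_rot: [-2.974, -0.242, -0.72]
force: [-1.5, -0.3, 1.6]
width: 0.024
gripper_force: 19.9
```

```bash
python3 chk.py; python3 -c "
from h import *;from station import arm
im=[]
for k,(u,v) in(('side',(287,154)),('top',(235,205))):
    im.append(cv2.resize(arm.grab_frame(k)['frame'][v-40:v+40,u-40:u+40,::-1],(400,400),interpolation=2))
cv2.imwrite('pics/e.png',np.hstack(im))"
```

```text
10.3333 lat mm [0.13702488 0.18006743 0.03499738] gap -4.48893033244105 ang 0.00162807965566914 F [-0.54187728 -0.30301591  2.06357474] F.n 2.1217412557257704 [0.4633971  0.30824938 0.93345721] 19.93643581867218 0.02398085740866605
d mm [0.  0.  0.5] rv [-0.0016 -0.0001 -0.0017]
```

View pics/e.png

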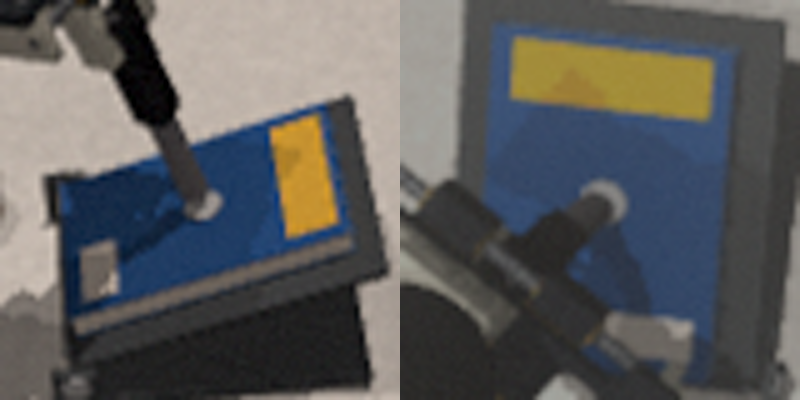

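The nose sits on the tag in the side view (crop (203,205)), and the rest hasn't moved. Pressing force is about 3.5 N, the nose is in by about 4.5–5 mm, and the wand is square to the cover within 0.002 rad. I'm handing in.

```bash
python3 -c "
from station import arm
print(arm.job_done())"
```

```text
the job is handed in; nothing more can be done
None
```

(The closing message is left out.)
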